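Hang the caddy away and hold the sensor stand's gate open

TASK

I need to get at the connector bay of the black sensor stand. First hang the small aluminium caddy standing in front of its gate on the hook stand by its loop handle and let go of it; then squeeze the two gate catches fully in, first the one with the round pins, then the one with the flat plates, and swing the gate out past its detent until it is square to the stand. The gate springs back, so finish while still holding it wide open with the gripper; leave the other things on the counter where they are.

Things in the scene. Friction and masses are not known exactly. Their poses are not given: they have to be found in the camera images.
- stand: Slotted black acetal stand, 210 x 130 x 60 mm high, fixed, with two rows of upright sensors on its left part (y +8 to +60 mm) that reach 105 mm above the counter. Origin under its middle, x along the gate and away from the robot, y to the left. The gate is on its right (-y) side and counts as part of it.
- gate_grip (a point): Upright round steel post, 14 mm across, at the gate's free end (near the robot); it reaches from the gate up to 120 mm above the counter. Point on its axis, 92 mm above the counter. Moves with the gate.
- gate_hinge (a point): Point on the gate's vertical hinge axis, at the gate's far end, 92 mm above the counter; 200 mm from the post's axis.
- gate (a joint): Gate: steel plate 215 mm long, 8 mm thick, 60 mm high, prongs to 70 mm. Angle in rad: 0 shut, grows as it swings out to the right (counter-clockwise from above), 1.57 square to the stand, stop 1.75. A spring pulls it shut (about 2 N at the post when wide); a ball detent near 0.75 (0.6 to 0.9) adds up to about 5 N. Blocked near 0 while a catch is latched.
- pin_mid (a point): Pin catch: two upright round pins 10 mm across, on the stand above the gate (the catches, 90 mm apart, may swap places). Point midway between the uprights, 32 mm above the stand's top, 14 mm below their tops. Its x axis is the squeeze direction, along the gate. Outer faces 50 mm apart when latched; each upright slides in by up to 12 mm; free at 36 mm apart or less.
- flat_mid (a point): Plate catch: two upright flat plates 26 mm wide and 5 mm thick, on the stand above the gate (the catches, 90 mm apart, may swap places). Point midway between the uprights, 32 mm above the stand's top, 14 mm below their tops. Its x axis is the squeeze direction, along the gate. Outer faces 50 mm apart when latched; each upright slides in by up to 12 mm; free at 36 mm apart or less.
- pin_near (a joint): Slide of the pin catch's near (robot)-side jaw: 0 = out (latched), grows in m as the jaw is pushed towards the other jaw, stop at 0.012. Its nose frees the gate from 0.0055 on. About 4 N moves it; it has no spring and stays where it is left.
- pin_far (a joint): Slide of the pin catch's far-side jaw: 0 = out (latched), grows in m as the jaw is pushed towards the other jaw, stop at 0.012. Its nose frees the gate from 0.0055 on. About 4 N moves it; it has no spring and stays where it is left.
- flat_near (a joint): Slide of the plate catch's near (robot)-side jaw: 0 = out (latched), grows in m as the jaw is pushed towards the other jaw, stop at 0.012. Its nose frees the gate from 0.0055 on. About 4 N moves it; it has no spring and stays where it is left.
- flat_far (a joint): Slide of the plate catch's far-side jaw: 0 = out (latched), grows in m as the jaw is pushed towards the other jaw, stop at 0.012. Its nose frees the gate from 0.0055 on. About 4 N moves it; it has no spring and stays where it is left.
- caddy_grip (a point): Open aluminium caddy, 60 x 60 mm, rim 35 mm high, about 0.18 kg, in the gate's path. Its rigid upright loop handle lies in its y-z plane: 50 mm wide outside (along y), 34 mm inside, bars 10 mm deep, top 100 mm above its underside. Point in the loop's middle, 72 mm above the underside. A grip across the loop's two uprights leaves the opening free for the hook. z up.
- caddy_eye (a point): Middle of the underside of the loop's top bar, 92 mm above the caddy's underside (20 mm above point caddy_grip): rests on the hook when hung.
- hook: Hook stand, fixed: steel base plate 130 x 100 x 12 mm (from 85 mm in front of the post to 45 mm behind it), post 12 mm across, and at 200 mm height a round arm 8 mm thick that points along its own -x (towards the robot) for 85 mm, then turns up. Origin on the counter under the post.
- hook_seat (a point): Top of the hook's arm, 55 mm in front of the post axis, 204 mm above the counter: where the loop should hang. Axes as the hook stand's.
- hook_tip (a point): The upturned tip, 100 mm in front of the post axis; point 218 mm above the counter, its top at 220 mm.
- adapter_ring: Bystander: blue ring, 60 mm across, 16 mm high; origin under its centre.
- sample_puck: Bystander: clear disc, 56 mm across, 20 mm high; origin under its centre.
- weight: Bystander: steel weight with rubber foot, 50 mm across, 70 mm high; origin under its centre.
- spare_sensor: Bystander: upright sensor, 24 mm across, 48 mm high; origin under its centre.
- wrench: Bystander: wrench lying flat, 150 mm long; origin under its middle.
Mind the look-alikes: they are no part of the job. What is shaped like the part that bears caddy_grip but green is not meant.

How it is judged (in metres and radians):
On the way, in this order (a step that is already met when the one before it is completed fails the run):
1. the caddy hangs by its loop on the hook's arm, let go (distance between caddy_eye and hook_seat below 0.04 m and contact force between caddy and hook above 0.5 N and angle between caddy_grip's own z axis and vertical below 0.35 rad and contact force between the fingers and caddy below 0.05 N and height (world z) of caddy_eye above 0.19 m), for 0.2 s.
2. both jaws of the pin catch are squeezed in (value of joint each of pin_near, pin_far above 0.0065 m), for 0.1 s.
3. then both jaws of the plate catch are squeezed in (all of step 2 and value of joint each of flat_near, flat_far above 0.0065 m), for 0.1 s.
4. the gate is past its detent (value of joint gate above 0.95 rad), for 0.05 s.
At the end, for the whole second after the job is handed in: Gate at least 1.3 rad (75 degrees) open, still, touched by the fingers with over 0.8 N; all four jaws in by more than 6.5 mm; caddy hanging upright (within 0.35 rad) by its loop on the hook's arm, within 40 mm of the seat point, not touched by the fingers (all of step 1 and all of step 3 and value of joint gate above 1.3 rad and velocity of joint gate between -0.15 and 0.15 rad/s and contact force between the fingers and stand above 0.8 N); the arm keeps its last pose, push and grip.
It fails at once if the plate catch is squeezed before the pin catch (value of joint each of flat_near, flat_far above 0.0065 m and not (value of joint each of pin_near, pin_far above 0.0065 m)).
It fails at once if a bystander (ring, puck, weight, spare sensor or wrench) is moved by more than 30 mm (distance of any of adapter_ring, sample_puck, weight, spare_sensor, wrench from where it was at the start of the episode above 0.03 m).
It also fails if it takes over 72 s, if anything falls off the work surface, if the arm or the gripper's body presses on something with over 40 N, if the wrist force passes 120 N, or if a joint passes its speed limit or range.

ROBOT

A 6-joint arm with a two-finger parallel gripper is mounted at the origin on the work surface. World frame = base frame: x ahead of the robot, y to its left, z up, the work surface at z = 0. Lengths are in mm, angles in rad, forces in N, time in s.
With the tool pointing down it reaches from about 350 to 975 mm from the base axis. Payload 7.1 kg.
Tool frame: the origin (TCP) lies at the very end of the fingers, on their centre line; the grasp point (between the pads) lies 19 mm behind it (ctrl.grasp_offset is the distance from the TCP to the grasp point, in mm); z points along the fingers, y is the line along which they close (so a half turn about z gives the same grasp; the last joint's range is limited). The gripper opens to 88 mm and grips with 3 to 60 N. Pads are 20 mm wide; open, the fingers measure 115 mm over their backs; the gripper's body (75 mm by 178 mm) begins 61 mm behind the grasp point.
Start: joints at [-1.346, 0.423, 1.63, -0, 1.089, -0.019], TCP at [150.889, -606.496, 222.675] pointing down, gripper open.
Joint ranges: [-3, 3], [-0.9, 2.11], [0.09, 2.58], [-1.31, 4.45], [0.11, 2.69], [-2.54, 2.54]. Speed limits (rad/s): [2.39, 2.39, 3.01, 3.14, 3.14, 3.14].

INTERFACE

Orientations are given as a rotation vector (axis times angle).
In Python, from workcell import ctrl, viewer, ticket, models gives the robot as it stands.
- The arm moves only by the tool play_rows, never from a script. Its arguments are lists of equal length, an entry for each row: "dp": the shift along the world's x, y, z in mm, a list of three; "yaw": the turn about the world's z in degrees. In form: {"dp": [[tx, ty, tz], ...], "yaw": [yaw, ...]}. A call has 1 to 8 rows; each row shifts and turns the commanded pose from where the row before left it; what a row does not reach is not made up. A row lasts 1/12 s, in which the tool goes at most 41.7 mm and 7.16 degrees, less where a joint would pass 70% of its speed; a pose out of reach is approached as far as the arm can. A call is refused whole if a number of a shift passes 41.7 or a number of a turn 7.16, either way. A call with a gripper value outside its range is refused whole. "gripper" is the closure, from 0 (fully open) to 1 (shut), set as the call begins (left out, the last holds). The fingers move at their own pace and stop on an object; the grip force is fixed at half the most. Time passes only in rows, so rows that do not move let the fingers close. It gives the time, the measured TCP pose, the force, the opening and the grip force at its end, in the units of the state.
- ctrl.get_obs(): the state, without advancing time (a new reading comes with each control period).
- viewer.get_image(name): name is "scene" or "top" or "wrist"; returns a dict with "pixels" (400x640x3 uint8, red, green, blue), "range_z" (400x640 float32, mm along the optical axis (not along the pixel's ray), 0 where there is no reading), "fx", "fy", "cx", "cy" (pixels), "T" (4x4, takes a point from camera to world coordinates); the wrist camera has in their place "hand_eye" (4x4, takes a point from camera to tool coordinates, whose origin is the TCP and whose axes are the flange's). Camera axes: x right, y up, looking along -z (the intrinsics and any distortion apply to the point x, -y, -z); pixel columns grow to the right and rows downward; lengths in mm; the calibration is good to about 2 mm. The wrist camera is an equidistant fisheye: a pixel r from the principal point sees the ray r / f radians off the axis. A picture is of the moment at which its call begins: read the wrist's pose just before it.
- ticket.close_job(): hands the job in; it is judged then, once.
Trained networks look in a picture, given as the dict that the camera call returned (one of the last four; its "shot" number tells which), for a name from the list of things; names that differ only in an ending like _2 or _b are one class to them, and where a whole thing is asked for, a point or a joint stands for the part that bears it (a point fixed in the world has none). Each returns a list of dicts, best first, with "conf" (0 to 1); they miss things now and then, are a little off and sometimes report something else, mostly with a low value. They report only what shows in the picture. A call takes as long as a camera call. They do not tell look-alikes from the thing itself.
- models.look_for(picture, name): "bbox" ([centre column, centre row, width, height] in pixels, round what is visible of it).
- models.landmark_of(picture, name): "location" ([column, row] in pixels: a listed point, or the origin of a listed thing).
The state is a dict: "t": time; "qpos": joint angles; "qvel": joint speeds; "joint_torque": joint torques, N m; "ee_pos": TCP position; "orientation": TCP orientation; "ft_force": force on the tool from outside, world axes, zero at the start; "moment": the same for the moment, N m; "width": finger opening in mm; "grasp_force": force on a finger pad.
Only numpy, scipy, OpenCV 4.12 (cv2) and the standard library are available. Lean on these libraries where they do the work, as an engineer would, in place of code of your own. Each camera call takes 0.05 s, during which the arm holds its last target. There are 200 camera calls.

## Working session

There is one attempt and no reset: what is moved stays moved. The work goes in short steps, Python scripts to look and compute and a tool call to move; the robot and the scene stay as the last step left them, time stands still between calls to the robot, and variables do not carry over. Pictures are saved under pics/ and viewed, at most 10 in all, crops included, and the job is handed in when it is done.

Besides the shell and the picture viewer there is one more tool, called after "Emit:" as a command line: name --pt "numbers of a row" for each row, then --argument value for the rest. play_rows: Moves the arm, as the interface text tells. Its arguments: {"type":"object","properties":{"dp":{"type":"array"},"yaw":{"type":"array"},"gripper":{"type":"number"}},"required":["dp","yaw"]}

```bash
mkdir -p pics; cat > h.py <<'E'
import numpy as np, cv2
from scipy.spatial.transform import Rotation as R
from workcell import ctrl, viewer, ticket, models
def save(im,name,crop=None,scale=1):
    p=im["pixels"][:,:,::-1].copy()
    if crop: p=p[crop[1]:crop[3],crop[0]:crop[2]]
    if scale!=1: p=cv2.resize(p,None,fx=scale,fy=scale,interpolation=cv2.INTER_CUBIC)
    cv2.imwrite("pics/"+name,p)
def ray(im,u,v):
    return np.array([(u-im["cx"])/im["fx"],-(v-im["cy"])/im["fy"],-1.0])
def at_depth(im,u,v,d=None):
    if d is None: d=im["range_z"][int(round(v)),int(round(u))]
    return (im["T"]@np.r_[ray(im,u,v)*d,1])[:3]
def at_z(im,u,v,z):
    d=im["T"][:3,:3]@ray(im,u,v); o=im["T"][:3,3]
    return o+d*(z-o[2])/d[2]
E
python3 - <<'E'
from h import *
for n in("scene","top"):
    im=viewer.get_image(n); save(im,n+"0.png")
    print(n,im["T"][:3,3].round(),[k for k in im])
    for t in("gate_grip","gate_hinge","pin_mid","flat_mid","caddy_grip","caddy_eye","hook_seat","hook_tip","hook","stand"):
        z={"gate_grip":92,"gate_hinge":92,"pin_mid":92,"flat_mid":92,"caddy_grip":72,"caddy_eye":92,"hook_seat":204,"hook_tip":218}.get(t,0)
        print(t,[(round(x["conf"],2),np.round(x["location"]).tolist(),at_z(im,*x["location"],z).round().tolist()) for x in models.landmark_of(im,t)[:4]])
E
```

```text
scene [1160. -134.  891.] ['pixels', 'range_z', 'fx', 'fy', 'cx', 'cy', 'T', 'shot']
gate_grip [(0.88, [342.0, 175.0], [436.0, 44.0, 92.0])]
gate_hinge [(0.66, [299.0, 209.0], [527.0, -85.0, 92.0]), (0.64, [352.0, 236.0], [630.0, 25.0, 92.0])]
pin_mid [(0.66, [364.0, 219.0], [589.0, 67.0, 92.0])]
flat_mid [(0.95, [355.0, 194.0], [505.0, 62.0, 92.0])]
caddy_grip [(0.86, [238.0, 220.0], [517.0, -239.0, 72.0]), (0.8, [312.0, 163.0], [356.0, -24.0, 72.0]), (0.58, [302.0, 213.0], [524.0, -79.0, 72.0])]
caddy_eye [(0.91, [241.0, 214.0], [516.0, -228.0, 92.0]), (0.72, [300.0, 209.0], [526.0, -82.0, 92.0]), (0.6, [311.0, 153.0], [334.0, -24.0, 92.0])]
hook_seat [(0.86, [161.0, 209.0], [559.0, -383.0, 204.0]), (0.31, [356.0, 191.0], [589.0, 39.0, 204.0])]
hook_tip [(0.86, [157.0, 190.0], [513.0, -392.0, 218.0]), (0.22, [300.0, 213.0], [637.0, -93.0, 218.0])]
hook [(0.6, [188.0, 275.0], [607.0, -380.0, 0.0])]
stand [(0.88, [371.0, 230.0], [561.0, 99.0, 0.0])]
top [ 168.   -0. 1742.] ['pixels', 'range_z', 'fx', 'fy', 'cx', 'cy', 'T', 'shot']
gate_grip [(0.76, [300.0, 231.0], [440.0, 35.0, 92.0]
[... 168 characters left out ...]
94.0, 188.0], [584.0, 45.0, 92.0]), (0.2, [333.0, 205.0], [515.0, -80.0, 92.0])]
flat_mid [(0.57, [286.0, 215.0], [497.0, 75.0, 92.0])]
caddy_grip [(0.93, [384.0, 204.0], [509.0, -247.0, 72.0]), (0.8, [318.0, 254.0], [363.0, -15.0, 72.0]), (0.7, [336.0, 205.0], [519.0, -88.0, 72.0])]
caddy_eye [(0.74, [300.0, 230.0], [444.0, 36.0, 92.0]), (0.64, [378.0, 205.0], [503.0, -227.0, 92.0]), (0.59, [321.0, 257.0], [350.0, -24.0, 92.0]), (0.55, [336.0, 201.0], [529.0, -90.0, 92.0])]
hook_seat [(0.62, [433.0, 177.0], [551.0, -388.0, 204.0])]
hook_tip [(0.75, [439.0, 186.0], [520.0, -400.0, 218.0])]
hook [(0.81, [418.0, 175.0], [615.0, -391.0, 0.0])]
stand [(0.83, [278.0, 201.0], [567.0, 104.0, 0.0])]
```

```bash
python3 - <<'E'
import cv2
im=cv2.imread("pics/scene0.png"); cv2.imwrite("pics/scene0c.png",cv2.resize(im[110:380,100:500],None,fx=2,fy=2,interpolation=cv2.INTER_CUBIC))
E
```

```text
(no output)
```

View pics/scene0c.png

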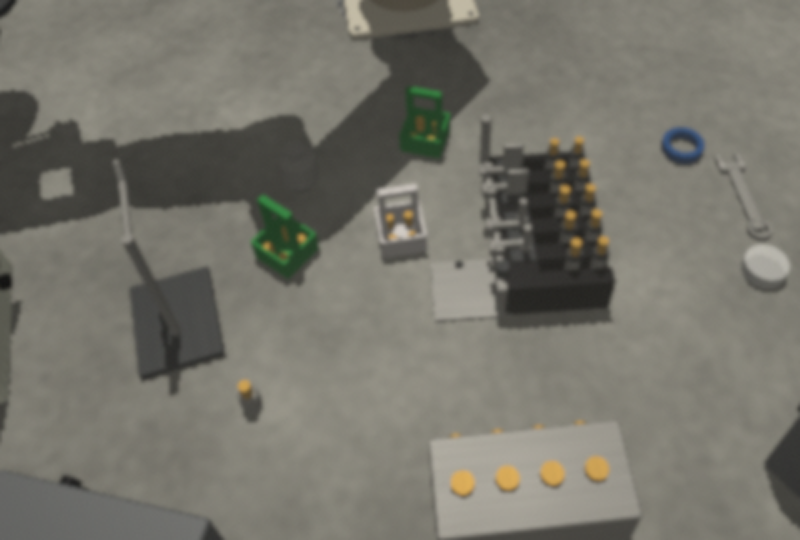

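View pics/top0.png

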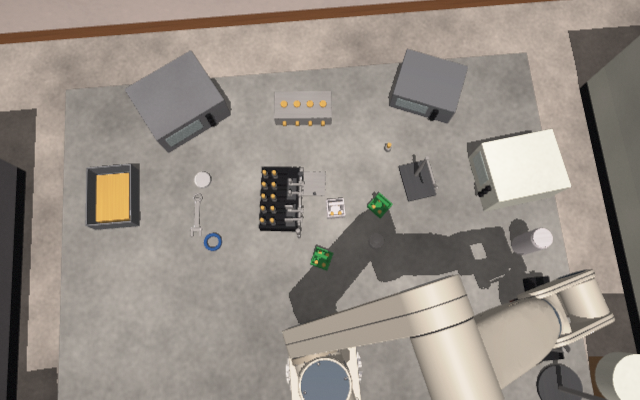

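Candidates for the caddy: green at scene px (238,220), green at (312,163), and silver at (302,213). The silver (aluminium) one stands beside the gate at about (524,-80), so that is the one. Next is a close crop to confirm it, plus the tool orientation.

```bash
python3 - <<'E'
from h import *
o=ctrl.get_obs(); Rm=R.from_rotvec(o["orientation"]).as_matrix()
print(o["ee_pos"],Rm.round(3).tolist(),o["width"])
im=viewer.get_image("scene"); save(im,"caddy_c.png",(220,140,440,270),3)
w=viewer.get_image("wrist"); print(w["hand_eye"].round(3).tolist(),w["fx"],w["cx"],w["cy"])
E
```

```text
[ 150.88032221 -606.50067491  222.68599543] [[0.97, 0.241, -0.0], [0.241, -0.97, 0.0], [-0.0, -0.0, -1.0]] 87.80052549244272
[[-0.0, 0.952, 0.305, 84.578], [1.0, 0.001, -0.0, -0.694], [-0.001, 0.305, -0.952, -161.997], [0.0, 0.0, 0.0, 1.0]] 309.70691628693146 319.0450518738883 197.73654725566468
```

View pics/caddy_c.png

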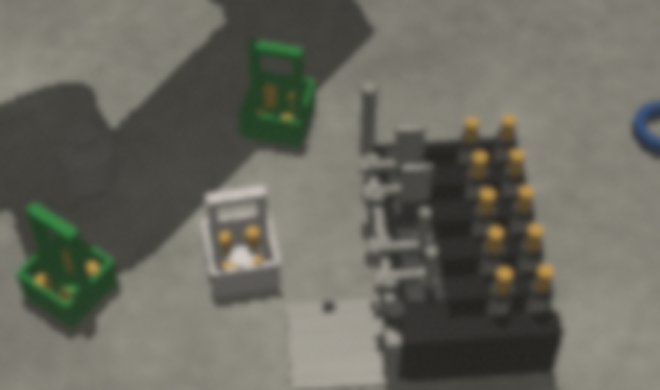

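Emit:
play_rows --pt "30 40 10" --pt "30 40 10" --pt "30 40 10" --pt "30 40 10" --pt "30 40 10" --pt "30 40 10" --pt "30 40 10" --pt "30 40 10" --yaw '[0,0,0,0,0,0,0,0]' --gripper 0

```text
t: 1.87
ee_pos: [347.7, -343.3, 288.7]
orientation: [3.118, 0.381, 0.001]
ft_force: [1.3, -1.3, 0.3]
width: 87.6
grasp_force: 0.0
```

Silver caddy confirmed at crop (238,245), with its loop top at (237,195); the green pair are at (280,95) and (65,265). Moving above it for a wrist view.

Emit:
play_rows --pt "15 33 5" --pt "15 33 5" --pt "15 33 5" --pt "15 33 5" --pt "15 33 5" --pt "10 33 5" --pt "0 20 0" --pt "0 0 0" --yaw '[-2,-2,-2,-2,-2,-2,-2,0]'

```text
t: 2.53
ee_pos: [432.2, -124.1, 318.4]
orientation: [-3.141, -0.003, -0.001]
ft_force: [-0.6, -0.2, -0.1]
width: 87.8
grasp_force: 0.0
```

```bash
cat >> h.py <<'E'
def tool_T():
    o=ctrl.get_obs(); T=np.eye(4); T[:3,:3]=R.from_rotvec(o["orientation"]).as_matrix(); T[:3,3]=o["ee_pos"]; return T
def wrist():
    T=tool_T(); im=viewer.get_image("wrist"); im["T"]=T@im["hand_eye"]; im["tool"]=T; return im
def wray(im,u,v):
    x,y=(u-im["cx"])/im["fx"],(v-im["cy"])/im["fy"]; th=np.hypot(x,y); s=np.sin(th)/max(th,1e-9)
    return im["T"][:3,:3]@np.array([x*s,-y*s,-np.cos(th)])
def w_z(im,u,v,z):
    d=wray(im,u,v); o=im["T"][:3,3]; return o+d*(z-o[2])/d[2]
def cloud(im):
    v,u=np.mgrid[:400,:640]; x,y=(u-im["cx"])/im["fx"],(v-im["cy"])/im["fy"]; th=np.hypot(x,y); s=np.sin(th)/np.maximum(th,1e-9)
    d=np.stack([x*s,-y*s,-np.cos(th)],-1); d=d/np.cos(th)[...,None]*im["range_z"][...,None]
    P=d@im["T"][:3,:3].T+im["T"][:3,3]; P[im["range_z"]<=0]=np.nan; return P
Z={"gate_grip":92,"gate_hinge":92,"pin_mid":92,"flat_mid":92,"caddy_grip":72,"caddy_eye":92,"hook_seat":204,"hook_tip":218}
def marks(im,names):
    for t in names:
        print(t,[(round(x["conf"],2),np.round(x["location"]).tolist(),w_z(im,*x["location"],Z.get(t,0)).round(1).tolist()) for x in models.landmark_of(im,t)[:4]])
E
python3 - <<'E'
from h import *
im=wrist(); save(im,"w1.png"); print(im["tool"].round(3).tolist())
marks(im,["gate_grip","gate_hinge","pin_mid","flat_mid","caddy_grip","caddy_eye","stand"])
P=cloud(im); m=(abs(P[...,0]-522)<45)&(abs(P[...,1]+82)<45)&(P[...,2]>85)&(P[...,2]<110)
q=P[m][:,:2]; print(len(q))
if len(q)>5: print(cv2.minAreaRect(q.astype(np.float32)),q.mean(0))
E
```

```text
[[1.0, 0.002, 0.001, 432.248], [0.002, -1.0, 0.001, -124.056], [0.001, -0.001, -1.0, 318.397], [0.0, 0.0, 0.0, 1.0]]
gate_grip [(0.73, [176.0, 118.0], [504.1, 67.8, 92.0]), (0.64, [84.0, 154.0], [463.9, 245.5, 92.0]), (0.59, [192.0, 170.0], [432.2, 49.6, 92.0])]
gate_hinge [(0.97, [204.0, 14.0], [640.4, 24.7, 92.0])]
pin_mid [(0.6, [182.0, 53.0], [591.2, 56.0, 92.0])]
flat_mid [(0.92, [173.0, 120.0], [501.1, 72.8, 92.0])]
caddy_grip [(0.88, [254.0, 220.0], [351.3, -28.9, 72.0]), (0.73, [291.0, 101.0], [518.1, -86.4, 72.0]), (0.65, [411.0, 106.0], [515.0, -245.7, 72.0]), (0.65, [203.0, 17.0], [642.8, 34.6, 72.0])]
caddy_eye [(0.95, [248.0, 226.0], [350.9, -24.5, 92.0]), (0.92, [288.0, 101.0], [518.3, -85.0, 92.0]), (0.87, [408.0, 105.0], [515.9, -236.8, 92.0])]
stand [(0.96, [186.0, 82.0], [559.6, 92.5, 0.0]), (0.7, [558.0, 80.0], [597.9, -574.3, 0.0])]
358
((518.7698974609375, -85.42105102539062), (10.54095458984375, 49.245208740234375), 1.0185081958770752) [518.76432254 -85.65957904]
```

View pics/w1.png

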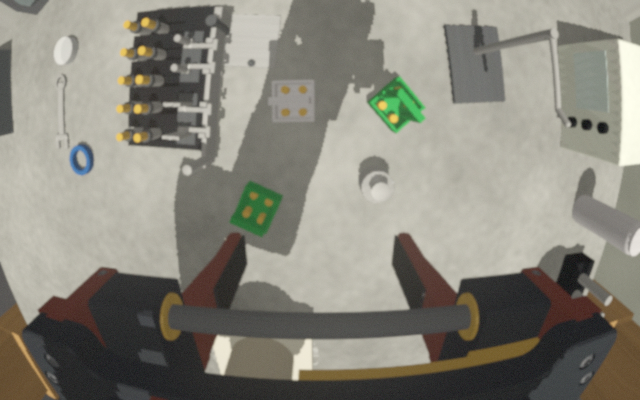

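The wrist view shows the silver caddy at px (291,101), the gate on the right side of the stand, the hook at (500,50), and the weight at (376,186). The loop centre is at (518.8,-85.5) with yaw about 0.

Emit:
play_rows --pt "21 10 -25" --pt "21 10 -25" --pt "21 10 -25" --pt "21 8 -25" --pt "3 1 -25" --pt "0 0 -25" --pt "0 0 0" --pt "0 0 0" --yaw '[0,0,0,0,0,0,0,0]'

```text
t: 3.6
ee_pos: [518.0, -88.4, 167.1]
orientation: [-3.141, 0.002, 0.005]
ft_force: [1.1, 0.1, 0.2]
width: 87.9
grasp_force: 0.0
```

Emit:
play_rows --pt "1 3 -28" --pt "0 0 -28" --pt "0 0 -28" --pt "0 0 -28" --pt "0 0 0" --pt "0 0 0" --yaw '[0,0,0,0,0,0]'

```text
t: 4.1
ee_pos: [520.2, -85.5, 56.8]
orientation: [-3.141, 0.002, 0.001]
ft_force: [-0.0, 0.4, -0.5]
width: 88.0
grasp_force: 0.0
```

Emit:
play_rows --pt "0 0 0" --pt "0 0 0" --pt "0 0 0" --pt "0 0 0" --pt "0 0 0" --pt "0 0 0" --pt "0 0 0" --pt "0 0 0" --yaw '[0,0,0,0,0,0,0,0]' --gripper 1

```text
t: 4.77
ee_pos: [520.4, -85.2, 56.5]
orientation: [3.141, -0.001, 0.001]
ft_force: [-0.6, -1.6, 4.7]
width: 49.8
grasp_force: 29.8
```

Emit:
play_rows --pt "0 0 36" --pt "0 0 36" --pt "0 0 36" --pt "-15 -35 36" --pt "-20 -35 0" --pt "-20 -35 0" --pt "-20 -35 0" --pt "-10 -35 0" --yaw '[0,0,0,0,0,0,0,0]'

```text
t: 5.43
ee_pos: [435.3, -253.3, 192.4]
orientation: [-3.14, 0.0, 0.003]
ft_force: [0.3, -0.7, -2.1]
width: 50.0
grasp_force: 29.9
```

Emit:
play_rows --pt "0 -35 10" --pt "0 -30 10" --pt "0 0 0" --pt "0 0 0" --yaw '[0,0,0,0]'

```text
t: 5.77
ee_pos: [437.8, -319.0, 212.5]
orientation: [-3.141, 0.005, -0.0]
ft_force: [0.1, 0.1, -2.1]
width: 49.7
grasp_force: 29.9
```

```bash
python3 - <<'E'
from h import *
im=wrist(); save(im,"w2.png"); print(im["tool"].round(3).tolist())
marks(im,["hook","hook_seat","hook_tip","caddy_eye"])
P=cloud(im); m=(abs(P[...,0]-580)<120)&(P[...,1]<-320)&(P[...,1]>-480)&(P[...,2]>188)&(P[...,2]<230)
m&=(P[...,0]>500)
q=P[m]; print(len(q))
for x in range(500,640,10):
    s=q[abs(q[:,0]-x)<5]
    if len(s): print(x,len(s),np.median(s,0).round(1),s[:,1].min().round(),s[:,1].max().round(),s[:,2].max().round())
E
```

```text
[[1.0, -0.003, 0.0, 437.759], [-0.003, -1.0, 0.0, -318.992], [0.0, -0.0, -1.0, 212.541], [0.0, 0.0, 0.0, 1.0]]
hook [(0.57, [370.0, 30.0], [612.6, -380.3, 0.0]), (0.17, [56.0, 102.0], [562.2, 94.2, 0.0])]
hook_seat [(0.81, [434.0, 37.0], [562.4, -383.4, 204.0])]
hook_tip [(0.93, [453.0, 119.0], [515.9, -390.3, 218.0])]
caddy_eye [(0.8, [92.0, 257.0], [352.0, -23.1, 92.0]), (0.67, [318.0, 288.0], [328.1, -316.3, 92.0]), (0.63, [234.0, 111.0], [515.7, -240.2, 92.0])]
1737
510 51 [ 514.1 -389.   218.4] -393.0 -386.0 220.0
520 291 [ 519.9 -387.4  215.8] -393.0 -384.0 221.0
530 246 [ 529.6 -386.2  205.2] -391.0 -383.0 213.0
540 231 [ 540.1 -385.   203.3] -390.0 -382.0 206.0
550 229 [ 549.9 -383.5  203.2] -388.0 -380.0 206.0
560 227 [ 560.1 -382.1  203.3] -387.0 -379.0 205.0
570 237 [ 570.  -380.8  203.2] -386.0 -377.0 206.0
580 217 [ 580.  -379.4  203.3] -385.0 -376.0 206.0
590 8 [ 585.2 -377.4  201.9] -383.0 -376.0 204.0
```

View pics/w2.png

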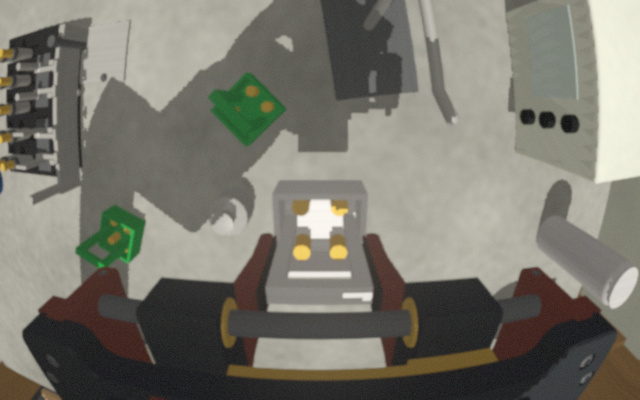

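The hook's arm tip is at px (453,119), and the held caddy is centred between the fingers at (320,240). Arm yaw is about 7.8°, tip at (516,-388.5), seat at (560.6,-382). Lining up in front of the tip.

Emit:
play_rows --pt "8 -19 -5" --pt "8 -19 -5" --pt "8 -19 -5" --pt "9 -18 -4" --pt "0 0 0" --pt "0 0 0" --yaw '[2,2,2,1.8,0,0]'

```text
t: 6.52
ee_pos: [471.2, -392.1, 192.8]
orientation: [-3.133, -0.213, 0.002]
ft_force: [0.1, -0.0, -2.6]
width: 50.1
grasp_force: 29.9
```

Emit:
play_rows --pt "0 -2 0.5" --pt "15 2 0" --pt "15 2 0" --pt "15 2 0" --pt "15 2 0" --pt "15 2 0" --pt "14 2 0" --pt "0 0 0" --yaw '[0,0,0,0,0,0,0,0]'

```text
t: 7.18
ee_pos: [563.8, -381.5, 194.6]
orientation: [3.133, 0.216, 0.004]
ft_force: [-0.0, 0.4, -2.0]
width: 49.8
grasp_force: 29.9
```

Emit:
play_rows --pt "-1 0 -8" --pt "-1 0 -8" --pt "0 0 -6" --pt "0 0 -3" --pt "0 0 0" --yaw '[0,0,0,0,0]'

```text
t: 7.6
ee_pos: [557.1, -382.6, 168.4]
orientation: [-3.133, -0.212, 0.002]
ft_force: [0.4, -0.3, -1.8]
width: 49.9
grasp_force: 29.9
```

Emit:
play_rows --pt "0 0 -1" --pt "0 0 -1" --pt "0 0 0" --pt "0 0 0" --yaw '[0,0,0,0]'

```text
t: 7.93
ee_pos: [557.6, -383.0, 168.0]
orientation: [3.134, 0.212, -0.0]
ft_force: [-3.5, 2.4, 6.4]
width: 50.3
grasp_force: 29.9
```

Contact: the loop is resting on the arm. Releasing.

Emit:
play_rows --pt "0 0 0" --pt "0 0 0" --pt "0 0 0" --pt "0 0 0" --pt "0 0 0" --pt "0 0 0" --pt "0 0 0" --pt "0 0 0" --yaw '[0,0,0,0,0,0,0,0]' --gripper 0

```text
t: 8.6
ee_pos: [558.1, -382.8, 167.1]
orientation: [-3.134, -0.213, 0.0]
ft_force: [1.0, -0.1, -0.3]
width: 88.2
grasp_force: 0.0
```

Emit:
play_rows --pt "0 0 10" --pt "0 0 20" --pt "0 0 30" --pt "0 0 40" --pt "0 0 40" --pt "0 0 20" --pt "0 0 0" --pt "0 0 0" --yaw '[0,0,0,0,0,0,0,0]'

```text
t: 9.27
ee_pos: [558.5, -383.1, 329.4]
orientation: [3.132, 0.213, 0.004]
ft_force: [-0.5, 0.2, -0.4]
width: 87.9
grasp_force: 0.0
```

```bash
python3 - <<'E'
from h import *
im=viewer.get_image("scene"); save(im,"s3.png",(100,110,420,310),2)
E
```

```text
(no output)
```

View pics/s3.png

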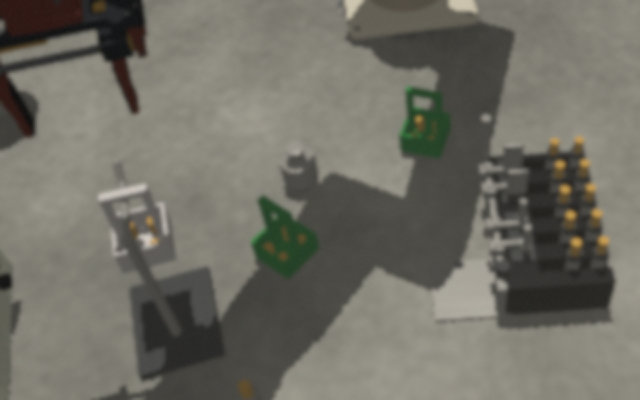

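The caddy hangs upright on the hook's arm at crop (130,220), and the fingers are clear of it. Next, the catches.

```bash
python3 - <<'E'
from h import *
print(ctrl.get_obs()["qpos"])
E
```

```text
[-6.18836331e-01  4.09752962e-01  1.40428818e+00 -3.54789384e-05
  1.32754120e+00  8.16316358e-01]
```

Emit:
play_rows --pt "-10 35 0" --pt "-10 37 0" --pt "-10 37 0" --pt "-10 37 0" --pt "-10 37 0" --pt "-10 37 0" --pt "-10 37 0" --pt "-8 37 0" --yaw '[0,0,0,0,0,0,0,0]'

```text
t: 9.98
ee_pos: [477.8, -87.1, 325.2]
orientation: [-3.133, -0.212, 0.006]
ft_force: [0.8, -0.0, 0.4]
width: 87.8
grasp_force: 0.0
```

Emit:
play_rows --pt "8 8 0" --pt "8 8 0" --pt "8 8 0" --pt "8 8 0" --pt "8 8 0" --pt "8 8 0" --pt "8 8 0" --pt "6 8 0" --yaw '[7,7,7,7,7,7,7,7]'

```text
t: 10.65
ee_pos: [541.4, -24.3, 324.9]
orientation: [-2.66, -1.666, 0.005]
ft_force: [0.0, -0.2, -0.3]
width: 87.8
grasp_force: 0.0
```

Emit:
play_rows --pt "0 0 0" --pt "0 0 0" --pt "0 0 0" --pt "0 0 0" --pt "0 0 0" --pt "0 0 0" --yaw '[7,7,7,1,0,0]'

```text
t: 11.15
ee_pos: [541.5, -24.8, 326.2]
orientation: [-2.305, -2.133, 0.002]
ft_force: [0.3, -0.2, -0.5]
width: 87.7
grasp_force: 0.0
```

```bash
python3 - <<'E'
from h import *
im=wrist(); save(im,"w4.png"); print(im["tool"].round(3).tolist())
marks(im,["gate_grip","gate_hinge","pin_mid","flat_mid","stand"])
P=cloud(im)
def mask(x0,x1,y0,y1,z0,z1): return (P[...,0]>x0)&(P[...,0]<x1)&(P[...,1]>y0)&(P[...,1]<y1)&(P[...,2]>z0)&(P[...,2]<z1)
for nm,b in {"tops":(400,680,0,110,97,135)}.items():
    m=mask(*b); n,l,s,c=cv2.connectedComponentsWithStats(m.astype(np.uint8))
    for i in range(1,n):
        if s[i,4]>8:
            q=P[l==i]; r=cv2.minAreaRect(q[:,:2].astype(np.float32)); print(s[i,4],c[i].round(),np.median(q,0).round(1),q.min(0).round(),q.max(0).round(),round(r[2]))
E
```

```text
[[0.077, 0.997, -0.002, 541.546], [0.997, -0.077, 0.0, -24.829], [-0.0, -0.002, -1.0, 326.161], [0.0, 0.0, 0.0, 1.0]]
gate_grip [(0.6, [235.0, 123.0], [436.8, 43.6, 92.0])]
gate_hinge [(0.71, [387.0, 127.0], [632.8, 21.8, 92.0])]
pin_mid [(0.67, [354.0, 103.0], [591.3, 55.3, 92.0])]
flat_mid [(0.24, [354.0, 102.0], [591.8, 56.4, 92.0])]
stand [(0.93, [328.0, 76.0], [563.9, 98.3, 0.0])]
24 [361.  60.] [602.6 108.6 104.2] [597. 107.  99.] [606. 110. 106.] 89
51 [391.  61.] [640.2 106.4 104.6] [635. 103.  99.] [647. 110. 106.] 86
92 [263.  98.] [480.2  70.8 105.7] [476.  59.  97.] [483.  85. 108.] 83
100 [298.  97.] [522.7  67.5 105.9] [519.  55. 104.] [526.  80. 108.] 85
55 [338.  99.] [570.9  61.8 105.8] [566.  58. 103.] [576.  67. 108.] 86
58 [369. 100.] [609.  58. 106.] [605.  53.  97.] [614.  62. 108.] 87
140 [232. 122.] [441.   45.6 119.2] [431.  38.  97.] [445.  52. 122.] 30
```

View pics/w4.png

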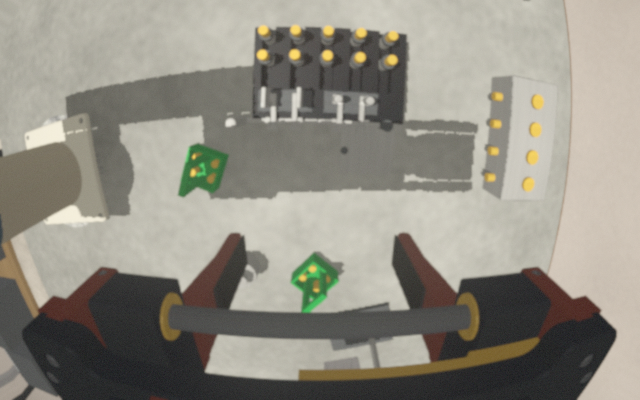

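Plate catch: plate tops at px (263,98) and (298,97), mid (501,69). Pin catch: pins at (338,99) and (369,100), mid (590,60). Post at (232,122), about (438,45). Gate yaw is about -5.5°. Going to the pins with the fingers partly closed.

Emit:
play_rows --pt "12 21 -20" --pt "12 21 -25" --pt "12 21 -25" --pt "12.5 22 -30" --pt "0 0 -30" --pt "0 0 -30" --pt "0 0 0" --pt "0 0 0" --yaw '[-1,0,0,0,0,0,0,0]' --gripper 0.18

```text
t: 12.12
ee_pos: [589.6, 60.1, 166.2]
orientation: [-2.319, -2.116, 0.004]
ft_force: [-0.2, 0.2, 1.0]
width: 72.1
grasp_force: 0.0
```

Emit:
play_rows --pt "0 0 -25" --pt "0 0 -25" --pt "0 0 -25" --pt "0 0 -15" --pt "0 0 0" --pt "0 0 0" --yaw '[0,0,0,0,0,0]'

```text
t: 12.62
ee_pos: [591.7, 60.0, 78.9]
orientation: [2.32, 2.116, 0.002]
ft_force: [0.5, 0.5, 0.1]
width: 72.1
grasp_force: 0.0
```

Emit:
play_rows --pt "0 0 0" --pt "0 0 0" --pt "0 0 0" --pt "0 0 0" --pt "0 0 0" --pt "0 0 0" --pt "0 0 0" --pt "0 0 0" --yaw '[0,0,0,0,0,0,0,0]' --gripper 1

```text
t: 13.28
ee_pos: [590.8, 60.4, 78.5]
orientation: [2.32, 2.118, 0.001]
ft_force: [-4.5, -0.1, 9.9]
width: 24.0
grasp_force: 30.1
```

Pins are fully in (opening 24 mm). On to the plates.

Emit:
play_rows --pt "0 0 0" --pt "0 0 0" --pt "0 0 0" --pt "0 0 0" --pt "0 0 20" --pt "0 0 30" --pt "0 0 30" --pt "0 0 0" --yaw '[0,0,0,0,0,0,0,0]' --gripper 0.2

```text
t: 13.95
ee_pos: [594.0, 60.5, 162.5]
orientation: [2.317, 2.114, 0.011]
ft_force: [0.7, -1.0, 1.1]
width: 69.6
grasp_force: 0.0
```

Emit:
play_rows --pt "-22 2 0" --pt "-22 2 0" --pt "-22 2 0" --pt "-23 3 0" --pt "0 0 0" --pt "0 0 0" --pt "0 0 0" --yaw '[0,0,0,0,0,0,0]'

```text
t: 14.53
ee_pos: [502.5, 69.2, 157.3]
orientation: [2.32, 2.117, 0.001]
ft_force: [0.4, 0.4, 0.3]
width: 70.1
grasp_force: 0.0
```

Emit:
play_rows --pt "-1 0 -25" --pt "0 0 -25" --pt "0 0 -20" --pt "0 0 -8" --pt "0 0 0" --pt "0 0 0" --yaw '[0,0,0,0,0,0]'

```text
t: 15.03
ee_pos: [501.2, 69.1, 79.1]
orientation: [-2.321, -2.117, 0.0]
ft_force: [-0.2, -0.0, 0.2]
width: 70.3
grasp_force: 0.0
```

Emit:
play_rows --pt "0 0 0" --pt "0 0 0" --pt "0 0 0" --pt "0 0 0" --pt "0 0 0" --pt "0 0 0" --pt "0 0 0" --pt "0 0 0" --yaw '[0,0,0,0,0,0,0,0]' --gripper 1

```text
t: 15.7
ee_pos: [501.2, 69.4, 80.2]
orientation: [2.321, 2.117, 0.002]
ft_force: [-1.3, 1.2, 8.8]
width: 24.7
grasp_force: 30.0
```

Emit:
play_rows --pt "0 0 0" --pt "0 0 0" --pt "0 0 0" --pt "0 0 0" --pt "0 0 20" --pt "0 0 30" --pt "0 0 30" --pt "0 0 0" --yaw '[0,0,0,0,0,0,0,0]' --gripper 0.2

```text
t: 16.37
ee_pos: [503.6, 69.5, 163.7]
orientation: [2.317, 2.115, 0.01]
ft_force: [1.7, -0.7, 0.4]
width: 69.7
grasp_force: 0.0
```

Plates are fully in too. Turning by -90° to grip the post across the pull direction.

Emit:
play_rows --pt "-10 -4 0" --pt "-10 -4 0" --pt "-10 -4 0" --pt "-10 -4 0" --pt "-10 -4 0" --pt "-10 -4 0" --pt "-4 0 0" --pt "0 0 0" --yaw '[-7,-7,-7,-7,-7,-7,-7,-7]' --gripper 0.4

```text
t: 17.03
ee_pos: [435.0, 44.9, 158.5]
orientation: [-3.045, -0.771, 0.003]
ft_force: [-0.4, -0.0, -0.2]
width: 52.6
grasp_force: 0.0
```

Emit:
play_rows --pt "0 0 0" --pt "0 0 0" --pt "0 0 0" --pt "0 0 0" --pt "0 0 0" --pt "0 0 0" --pt "0 0 0" --yaw '[-7,-7,-7,-7,-6,0,0]'

```text
t: 17.62
ee_pos: [436.3, 45.1, 158.8]
orientation: [3.138, -0.138, -0.001]
ft_force: [1.1, -0.6, -0.9]
width: 53.0
grasp_force: 0.0
```

```bash
python3 - <<'E'
from h import *
im=wrist(); print(im["tool"].round(3).tolist(), ctrl.get_obs()["qpos"].round(2))
P=cloud(im); m=(P[...,0]>400)&(P[...,0]<680)&(P[...,1]>0)&(P[...,1]<125)&(P[...,2]>97)&(P[...,2]<130)
n,l,s,c=cv2.connectedComponentsWithStats(m.astype(np.uint8))
for i in range(1,n):
    if s[i,4]>8:
        q=P[l==i]; print(s[i,4],c[i].round(),np.median(q,0).round(1),q.min(0).round(),q.max(0).round())
E
```

```text
[[0.996, -0.088, -0.001, 436.305], [-0.088, -0.996, -0.0, 45.133], [-0.001, 0.0, -1.0, 158.776], [0.0, 0.0, 0.0, 1.0]] [0.08 0.25 2.08 0.   0.81 1.73]
244 [207.   9.] [600.5 111.8 104.8] [595. 106.  97.] [607. 119. 107.]
88 [280.   3.] [594.8  58.7 104.9] [593.  54.  97.] [598.  63. 107.]
185 [279.  20.] [581.2  60.4 105.6] [577.  56.  97.] [587.  66. 108.]
254 [205.  60.] [561.3 116.1 104.6] [556. 111.  97.] [568. 123. 107.]
207 [206. 113.] [522.  119.7 104.6] [516. 115.  97.] [528. 125. 107.]
276 [277. 118.] [511.8  68.9 105.8] [508.  56.  98.] [515.  82. 108.]
315 [276. 147.] [491.3  71.3 105.6] [488.  58.  97.] [495.  84. 107.]
119 [211. 166.] [483.1 122.1 104.2] [477. 120.  97.] [488. 125. 107.]
452 [320. 217.] [441.3  45.  119.1] [432.  38.  97.] [445.  52. 122.]
```

All four jaws are confirmed in, with the plates 20.5 mm apart centre to centre. Descending on the post.

Emit:
play_rows --pt "2 0 -25" --pt "0 0 -25" --pt "0 0 -20" --pt "0 0 -8" --pt "0 0 0" --pt "0 0 0" --yaw '[0,0,0,0,0,0]'

```text
t: 18.17
ee_pos: [438.6, 45.2, 81.2]
orientation: [3.138, -0.142, -0.001]
ft_force: [-0.5, -0.2, -0.1]
width: 52.7
grasp_force: 0.0
```

Emit:
play_rows --pt "0 0 0" --pt "0 0 0" --pt "0 0 0" --pt "0 0 0" --pt "0 0 0" --pt "0 0 0" --yaw '[0,0,0,0,0,0]' --gripper 1

```text
t: 18.67
ee_pos: [438.7, 45.2, 81.5]
orientation: [-3.138, 0.143, -0.001]
ft_force: [-0.3, -0.1, 0.2]
width: 16.6
grasp_force: 0.0
```

```bash
python3 - <<'E'
import numpy as np
a0=np.radians(180-5.5); p=lambda t:200*np.array([np.cos(a0+t),np.sin(a0+t)])
ts=np.radians(np.arange(0,91,4.5)); q=np.array([p(t) for t in ts]); print(np.diff(q,axis=0).round(1).tolist(), (q-q[0])[-1].round())
E
```

```text
[[-0.9, -15.7], [0.3, -15.7], [1.6, -15.6], [2.8, -15.5], [4.0, -15.2], [5.2, -14.8], [6.3, -14.4], [7.4, -13.8], [8.5, -13.2], [9.5, -12.5], [10.5, -11.7], [11.3, -10.9], [12.2, -9.9], [12.9, -9.0], [13.6, -7.9], [14.1, -6.8], [14.6, -5.7], [15.0, -4.5], [15.3, -3.3], [15.6, -2.1]] [ 180. -218.]
```

Emit:
play_rows --pt "0 0 0" --pt "0 0 0" --pt "0 0 0" --pt "-0.9 -15.7 0" --pt "0.3 -15.7 0" --pt "1.6 -15.6 0" --pt "2.8 -15.5 0" --pt "0 0 0" --yaw '[0,0,0,4.5,4.5,4.5,4.5,0]'

```text
t: 19.33
ee_pos: [441.6, -18.9, 81.3]
orientation: [-3.121, -0.354, 0.003]
ft_force: [-5.8, 0.1, 10.9]
width: 13.4
grasp_force: 30.0
```

Emit:
play_rows --pt "4 -15.2 0" --pt "5.2 -14.8 0" --pt "6.3 -14.4 0" --pt "7.4 -13.8 0" --pt "8.5 -13.2 0" --pt "9.5 -12.5 0" --pt "10.5 -11.7 0" --pt "0 0 0" --yaw '[4.5,4.5,4.5,4.5,4.5,4.5,4.5,0]'

```text
t: 20.0
ee_pos: [492.5, -115.6, 81.3]
orientation: [-2.907, -1.19, 0.007]
ft_force: [-12.0, -9.5, 17.5]
width: 13.4
grasp_force: 30.0
```

Emit:
play_rows --pt "11.3 -10.9 0" --pt "12.2 -9.9 0" --pt "12.9 -9 0" --pt "13.6 -7.9 0" --pt "14.1 -6.8 0" --pt "14.6 -5.7 0" --pt "0 0 0" --yaw '[4.5,4.5,4.5,4.5,4.5,4.5,0]'

```text
t: 20.58
ee_pos: [573.5, -167.0, 81.4]
orientation: [2.546, 1.835, -0.004]
ft_force: [-8.4, -15.1, 10.8]
width: 13.7
grasp_force: 30.0
```

Emit:
play_rows --pt "15 -5.5 0" --pt "15.3 -4.3 0" --pt "15.6 -2.1 0" --pt "0 0 0" --pt "0 0 0" --pt "0 0 0" --yaw '[4.5,4.5,4.5,0,0,0]'

```text
t: 21.08
ee_pos: [618.0, -176.5, 81.4]
orientation: [2.321, 2.116, -0.002]
ft_force: [-4.7, -9.0, 5.7]
width: 13.8
grasp_force: 30.0
```

```bash
python3 - <<'E'
from h import *
o=ctrl.get_obs(); print(o["ee_pos"],o["ft_force"],o["width"],o["grasp_force"])
im=viewer.get_image("scene"); save(im,"s5.png",(100,110,420,310),2)
E
```

```text
[ 618.02106955 -176.4556972    81.44876096] [-4.65003375 -9.00822594  5.738773  ] 13.765273631353233 30.000968277454376
```

View pics/s5.png

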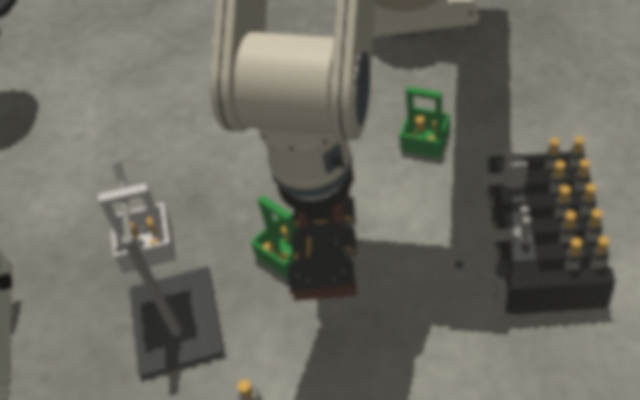

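The caddy is still hanging on the hook at crop (130,225), and the gripper holds the post out to the right at (320,260). Checking numerically that the gate plate runs to it.

```bash
python3 - <<'E'
from h import *
im=wrist(); P=cloud(im)
m=(P[...,0]>570)&(P[...,0]<690)&(P[...,1]>-150)&(P[...,1]<20)&(P[...,2]>40)&(P[...,2]<75)
q=P[m]; print(len(q))
for y in range(-150,20,20):
    s=q[abs(q[:,1]-y)<6]
    if len(s): print(y,len(s),np.median(s,0).round(1))
m=(P[...,0]>440)&(P[...,0]<690)&(P[...,1]>40)&(P[...,1]<90)&(P[...,2]>97)&(P[...,2]<112)
n,l,s,c=cv2.connectedComponentsWithStats(m.astype(np.uint8))
print([(P[l==i].mean(0).round(1).tolist(),int(s[i,4])) for i in range(1,n) if s[i,4]>8])
print([(x["conf"],x["location"]) for x in models.landmark_of(viewer.get_image("scene"),"caddy_eye")])
E
```

```text
2856
-150 100 [ 620.2 -147.7   59.8]
-130 344 [ 621.9 -131.5   60.1]
-110 265 [ 624.4 -110.1   59.8]
-90 322 [625.8 -90.6  60.5]
-70 260 [627.6 -70.   59.9]
-50 359 [629.6 -51.4  69. ]
-30 141 [631.3 -32.5  59.8]
[]
[(0.93, [240.6, 213.5]), (0.92, [163.9, 208.3]), (0.71, [309.1, 156.6])]
```

The gate plate runs at 264.5°, which is 90° open, and the post is gripped at 30 N. Handing in.

```bash
python3 -c "
from h import *
print(ticket.close_job())"
```

```text
the job is handed in; nothing more can be done
None
```

The job is handed in, though it returned no verdict: the caddy hangs on the hook, the pin catch and then the plate catch are squeezed fully in, and the gripper holds the gate about 90° open.

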